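# Open a touch-latch worktop power box and switch it on

### The job

Switch on the sockets of the stock counter's power box, the longer of the two touch-latch boxes. With a fingertip, press its lid down near the front edge until the catch lets go and take the finger away so that the lid springs ajar by itself, then put a finger under the lid's front edge and swing it right back past upright, and press down the raised end of the black rocker switch inside until it is fully over. Only push with the fingers: do not grip the lid, leave the short box shut and everything else on the counter where it stands.

Things in the scene. Friction and masses are not known exactly. Their poses are not given: they have to be found in the camera images.
- power_box: the power box: the longer of two fixed grey touch-latch worktop boxes with aluminium rims, 146 mm (its x) x 270 mm (its y) x 80 mm high. Origin under its centre on the counter; +x from its front (robot side) to its hinge side, +y along its length, to the robot's left. The lid lies inset and flush in the rim. Inside, 40 mm below the rim, is a panel with two round sockets and the rocker switch
- power_lid (a joint): the power box's lid (rad): 0 = shut, latched; grows as the front edge rises; stop at 1.92. About 4 N on the finger mark sinks it 2.5 to 4.5 mm and frees the catch for good; when the finger leaves, a spring lifts it in about 1 s to about 0.7, ajar. From there the stiff hinge stays where put: about 2 N at the front edge swings it slowly (under 1 rad/s)
- power_press (a point): centre of the shallow round finger mark (26 mm across) on the top face of the power lid, above the catch, 96 mm in front of the hinge line and 22 mm behind the lid's front edge; moves and turns with the lid (its z out of the lid's top face, its -x towards the front edge). The lid is 12 mm thick: a 4 mm outer plate on an 8 mm inner plate
- power_hinge (a point): middle of the power lid's hinge line, 78 mm above the counter and 61 mm to +x of the box centre; its axes are those of the box (the hinge line is its y). Shut, the lid reaches 118 mm from here to -x, is 242 mm long in y, and its underside is 10 mm below here
- power_rocker (a joint): black rocker switch, 32 mm (box x) x 53 mm (box y), seen when the lid is open: 0 = off (the half towards the box's +y end stands raised), 0.4 rad = fully on (that half pressed down). About 2 N on the raised half turns it; it stays where it is left
- rocker_raised (a point): point on the top of the rocker's raised half, 18 mm from its pivot line, which lies along the box's x; moves with the rocker and sinks about 7 mm when switched on. It lies about 25 mm below the box's rim, 76 mm in front of the hinge line and 47 mm from the inside of the box's +y end wall
- data_box: the data box: the shorter touch-latch worktop box, same build, 146 x 150 x 80 mm; not to be used. Origin under its centre on the counter, axes as for the power box
- data_lid (a joint): angle of the data box's lid (rad), 0 = shut and latched; it opens at a press just like the other
- stock_bin: blue open-fronted stacking bin of screws, 160 x 100 x 75 mm, stands loose at the left of the counter; origin under its centre
- terminal: handheld stock terminal lying flat on its back, 165 x 76 x 22 mm, at the right of the counter; origin under its centre
- carton: small yellow carton of fasteners, 50 x 70 x 42 mm, standing just in front (robot side) of the power box near its +y end; origin under its centre
- battery: black terminal battery, 44 x 68 x 18 mm, lying just in front of the power box near its -y end; origin under its centre
- tape_roll: roll of packing tape lying flat, 100 mm outside diameter, 48 mm high, on the counter behind the power box, clear of its opened lid; origin under its centre
- mug: white mug, 80 mm diameter, 95 mm high, at the right of the counter; origin under its centre
- caliper: steel caliper lying flat, 230 mm long, on the counter behind the data box; origin under its middle

How it is judged:
By the outcome, as a careful person would: the job done as asked, in the order asked, and still so for the second after the job is handed in, with the robot touching nothing.
It also fails if it takes over 58 s, if anything falls off the work surface, if the arm or the gripper's body presses on something with over 40 N, if the wrist force passes 120 N, or if a joint passes its speed limit or range.

### The arm

A 7-joint arm with a two-finger parallel gripper is mounted at the origin on the work surface. World frame = base frame: x ahead of the robot, y to its left, z up, the work surface at z = 0. Lengths are in m, angles in rad, forces in N, time in s.
With the tool pointing down it reaches from about 0.4 to 0.85 m from the base axis. Payload 10.4 kg.
Tool frame: the origin (TCP) lies on the front face of the gripper's body, between the roots of the fingers; the fingertips stand 73 mm ahead of it and the grasp point (between the pads) lies 54 mm ahead of it; z points along the fingers, y is the line along which they close (so a half turn about z gives the same grasp; the last joint's range is limited). The gripper opens to 85 mm and grips with 20 to 120 N. Pads are 22 mm wide; open, the fingers measure 114 mm over their backs; the gripper's body (76 mm by 85 mm) begins 54 mm behind the grasp point. The pads swing forward as they close: fully open they stand 13 mm farther back than shut.
Start: joints at [1.132, 0.332, -0.065, 1.46, 0.022, 1.35, -0.088], TCP at [0.252, -0.572, 0.304] pointing down, gripper open.
Joint ranges: [-2.6, 2.6], [-0.5, 2.12], [-1.47, 1.34], [0.16, 2.42], [-1.27, 4.41], [0.06, 2.06], [-2.6, 2.6]. Speed limits (rad/s): [2.22, 2.22, 2.79, 2.79, 3.14, 3.14, 3.14].

### API

Orientations are given as a unit quaternion [x, y, z, w].
In Python, from workcell import manip gives the robot as it stands.
- The arm moves only by the shell command python3 -m jog 'ROWS' [FORCE]. ROWS is JSON, a list of rows, each an object with "grip": the gripper command: -1 is fully open, 1 is shut, values between are in proportion; "slide": the shift along the tool's x, y, z in cm, a list of three; "yaw": the turn about the tool's z in rad. A call has 1 to 8 rows; each row shifts and turns the commanded pose from where the row before left it, along the tool's axes as they then stand; what a row does not reach is not made up. A row lasts 1/10 s, in which the tool goes at most 50 mm and 8.59 degrees, less where a joint would pass 70% of its speed; a pose out of reach is approached as far as the arm can. A call with a gripper value outside its range is refused whole. The fingers move at their own pace and stop on an object; FORCE is the grip in N (left out, the last holds). Time passes only in rows, so rows that do not move let the fingers close. It gives the time, the measured TCP pose, the force, the opening and the grip force at its end, in the units of the state.
- manip.get_obs(): the state, without advancing time (a new reading comes with each control period).
- manip.camera(name): name is "side" or "top" or "wrist"; returns the picture (420x560x3 uint8, blue, green, red); there is no depth.
- manip.calibration(name): a dict with "vfov" (degrees; the focal length in pixels is half the picture's height over the tangent of half this angle, whatever the lens; pixels are square), "cx", "cy" (the principal point, pixels), "camera_from_world" (4x4, takes a point from world to camera coordinates). Camera axes: x right, y down, z forward; pixel columns grow to the right and rows downward; lengths in m; the calibration is good to about 2 mm. A picture is of the moment at which its call begins: read the wrist's pose just before it. calibration takes no time and is no camera call; for the wrist camera it gives the pose at the moment of the call.
- manip.hand_in(): hands the job in; it is judged then, once.
Trained networks look in the newest picture that a camera, given by its name, has taken for a name from the list of things; names that differ only in an ending like _2 or _b are one class to them, and where a whole thing is asked for, a point or a joint stands for the part that bears it (a point fixed in the world has none). Each returns a list of dicts, best first, with "conf" (0 to 1); they miss things now and then, are a little off and sometimes report something else, mostly with a low value. They report only what shows in the picture. A call takes as long as a camera call.
- manip.masks_of(thing, camera): "region" (420x560 bool, what is visible of it) and "centre" ([column, row] in pixels, amid what is visible of it).
The state is a dict: "clock": time; "joint_pos": joint angles; "joint_velocities": joint speeds; "tau": joint torques, N m; "position": TCP position; "ee_rot": TCP orientation; "ft_force": force on the tool from outside, world axes, zero at the start; "torque": the same for the moment, N m; "grip_width": opening from 0.0 (shut) to 1.0 (fully open); "grasp_force": force on a finger pad.
Only numpy, scipy, OpenCV 4.12 (cv2) and the standard library are available. Lean on these libraries where they do the work, as an engineer would, in place of code of your own. Each camera call takes 0.05 s, during which the arm holds its last target. There are 200 camera calls.

## Working session

There is one attempt and no reset: what is moved stays moved. The work goes in short steps, Python scripts to look and compute and a shell command to move; the robot and the scene stay as the last step left them, time stands still between calls to the robot, and variables do not carry over. Pictures are saved under pics/ and viewed, at most 10 in all, crops included, and the job is handed in when it is done.

```bash
mkdir -p pics; ls; cat > h.py <<'E'
from workcell import manip
import numpy as np, cv2
from scipy.spatial.transform import Rotation as R
def K(n):
    c=manip.calibration(n); f=210/np.tan(np.radians(c["vfov"])/2); return f,c["cx"],c["cy"],np.array(c["camera_from_world"])
def proj(n,P):
    f,cx,cy,T=K(n); p=T[:3,:3]@np.array(P,float)+T[:3,3]; return np.array([cx+f*p[0]/p[2],cy+f*p[1]/p[2]])
def back(n,uv,z):
    f,cx,cy,T=K(n); d=T[:3,:3].T@np.array([(uv[0]-cx)/f,(uv[1]-cy)/f,1]); o=-T[:3,:3].T@T[:3,3]; return o+d*(z-o[2])/d[2]
E
python3 - <<'E'
from h import *
o=manip.get_obs(); print(o)
for n in("top","side"):
    cv2.imwrite(f"pics/{n}0.png",manip.camera(n)); 
    print(n,manip.calibration(n))
    for t in("power_box","power_lid","data_box","power_press","carton","battery"):
        z=0.08 if t[0] in'pd' else .03
        for m in manip.masks_of(t,n)[:2]: print(n,t,m["conf"],m["centre"],back(n,m["centre"],z).round(3),m["region"].sum())
E
```

```text
pics
{'clock': 0.0, 'joint_pos': array([ 1.13238962,  0.33285003, -0.0647064 ,  1.46094052,  0.02162582,
        1.34993302, -0.08848099]), 'joint_velocities': array([ 0.00150632,  0.00045371, -0.00184952, -0.00016625, -0.00130085,
       -0.00053596,  0.0017191 ]), 'tau': array([ 8.87689766e-04, -6.25450373e+01,  4.93049703e-02, -3.91602373e+01,
        1.62292121e-02,  9.90156055e-03, -7.80104727e-06]), 'position': array([ 0.25233703, -0.57148835,  0.30312992]), 'ee_rot': array([ 9.78460243e-01,  2.06434102e-01, -1.92576958e-04, -6.90911269e-04]), 'ft_force': array([-0.30554841,  0.56101663, -0.89265678]), 'torque': array([-0.01604099,  0.02264109, -0.02295523]), 'grasp_force': 0.0, 'grip_width': 0.9984923950018725}
top {'vfov': 50.583872495272324, 'cx': 272.66409608979455, 'cy': 210.41332580198895, 'camera_from_world': array([[-0.00939671, -0.99992334,  0.00806338,  0.0304489 ],
       [-0.99687347,  0.00873478, -0.07853012,  0.5622074 ],
       [ 0.07845367, -0.00877609, -0.99687913,  1.41842118],
       [ 0.        ,  0.        ,  0.        ,  1.        ]])}
top power_box 0.82 [
[... 607 characters left out ...]
04, 'camera_from_world': array([[-0.77092218, -0.63680519,  0.01257561,  0.45364403],
       [-0.30803359,  0.35548133, -0.88246719,  0.24652576],
       [ 0.55748929, -0.68418723, -0.47020583,  1.29789216],
       [ 0.        ,  0.        ,  0.        ,  1.        ]])}
side power_box 0.57 [326.4, 213.7] [ 0.487 -0.116  0.08 ] 3149
side power_lid 0.9 [327.1, 200.9] [ 0.537 -0.194  0.08 ] 1225
side data_box 0.78 [237.3, 255.9] [0.528 0.247 0.08 ] 3066
side power_press 0.59 [329.1, 201.2] [ 0.531 -0.196  0.08 ] 1172
side power_press 0.21 [236.6, 245.1] [0.568 0.207 0.08 ] 1011
side carton 0.76 [343.3, 240.8] [ 0.398 -0.083  0.03 ] 420
side battery 0.77 [374.6, 221.4] [ 0.389 -0.256  0.03 ] 220
```

```bash
python3 - <<'E'
from h import *
im=cv2.imread("pics/top0.png"); cv2.imwrite("pics/topc.png",cv2.resize(im[150:310,170:430],(780,480),interpolation=cv2.INTER_CUBIC))
m=manip.masks_of("power_lid","top")[0]["region"].astype(np.uint8)
c,_=cv2.findContours(m,0,2);c=max(c,key=cv2.contourArea);r=cv2.minAreaRect(c);print(r)
b=cv2.boxPoints(r);print(b,[back("top",p,.08).round(4) for p in b])
m=manip.masks_of("power_box","top")[0]["region"].astype(np.uint8)
c,_=cv2.findContours(m,0,2);c=max(c,key=cv2.contourArea);r=cv2.minAreaRect(c);print(r)
E
```

```text
((347.85302734375, 214.7989044189453), (38.60420227050781, 77.98375701904297), 88.83085632324219)
[[308.47543 196.29642]
 [386.44296 194.70523]
 [387.23062 233.30139]
 [309.2631  234.89258]] [array([ 0.6011, -0.0863,  0.08  ]), array([ 0.604 , -0.3302,  0.08  ]), array([ 0.4835, -0.3291,  0.08  ]), array([ 0.4808, -0.0868,  0.08  ])]
((346.5068054199219, 215.97091674804688), (47.28489303588867, 89.09210205078125), 89.16968536376953)
```

View pics/topc.png

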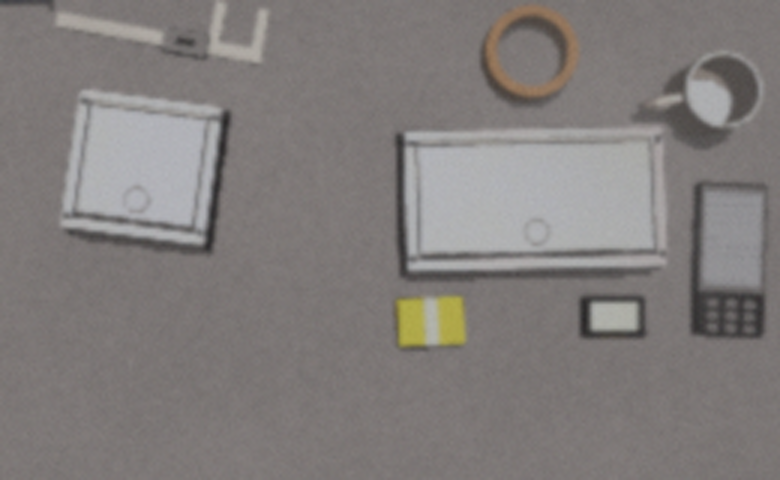

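View pics/side0.png

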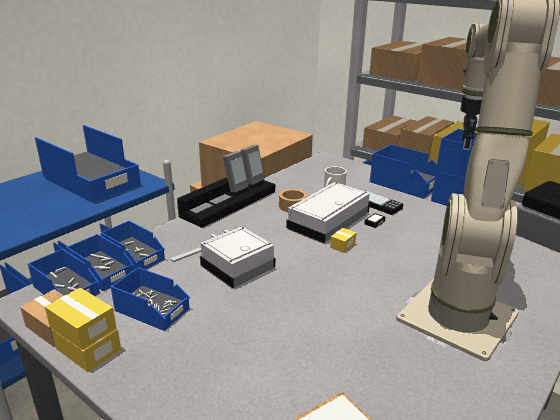

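```bash
python3 -m jog '[{"grip":1,"slide":[0,0,0],"yaw":0.14},{"grip":1,"slide":[0,0,0],"yaw":0.14},{"grip":1,"slide":[0,0,0],"yaw":0.14}]' 20
python3 -m jog '[{"grip":1,"slide":[2.6,-3.8,0],"yaw":0},{"grip":1,"slide":[2.6,-3.8,0],"yaw":0},{"grip":1,"slide":[2.6,-3.8,0],"yaw":0},{"grip":1,"slide":[2.6,-3.8,0],"yaw":0},{"grip":1,"slide":[2.6,-3.8,0],"yaw":0},{"grip":1,"slide":[2.6,-3.8,0],"yaw":0},{"grip":1,"slide":[2.6,-3.8,0],"yaw":0},{"grip":1,"slide":[2.6,-3.8,0],"yaw":0}]'
python3 -m jog '[{"grip":1,"slide":[0,0,0],"yaw":0},{"grip":1,"slide":[0,0,0],"yaw":0}]'
python3 - <<'E'
from h import *
print(manip.get_obs())
cv2.imwrite("pics/w1.png",manip.camera("wrist"))
print(back("top",(348.7,227),.08), back("wrist",(280,210),.08))
for n in ("power_lid","power_press"):
  for m in manip.masks_of(n,"wrist")[:1]:
    c,_=cv2.findContours(m["region"].astype(np.uint8),0,2);b=cv2.boxPoints(cv2.minAreaRect(max(c,key=cv2.contourArea)))
    print(n,m["conf"],m["centre"],b,[back("wrist",p,.08).round(4) for p in b])
E
```

```text
clock: 1.1
position: [0.2524, -0.5718, 0.3039]
ee_rot: [1.0, -0.005, 0.0, 0.0]
ft_force: [0.3, 0.3, 0.1]
grip_width: 0.517
grasp_force: 0.0
clock: 1.9
position: [0.4625, -0.267, 0.3043]
ee_rot: [1.0, -0.002, 0.0, 0.0]
ft_force: [1.2, -0.3, -0.1]
grip_width: 0.004
grasp_force: 0.0
clock: 2.1
position: [0.4623, -0.2677, 0.304]
ee_rot: [1.0, -0.001, 0.0, 0.0]
ft_force: [-0.5, -0.7, -0.7]
grip_width: 0.003
grasp_force: 0.0
{'clock': 2.1, 'joint_pos': array([ 0.67920571,  0.14667701, -0.26392546,  1.69050664,  0.03963518,
        1.30934621, -1.16465104]), 'joint_velocities': array([0.0308669 , 0.00075208, 0.04040413, 0.00051036, 0.00695779,
       0.00126865, 0.00871008]), 'tau': array([-2.70344876e+00, -4.87462449e+01, -3.52234773e+00, -3.88715386e+01,
       -3.47749265e-01, -4.16726258e-02, -2.02406477e-01]), 'position': array([ 0.46227531, -0.26773491,  0.30403407]), 'ee_rot': array([ 9.99999668e-01, -8.00715017e-04,  9.22427276e-05,  1.23700125e-04]), 'ft_force': array([-0.49407225, -0.73425868, -0.74342725]), 'torque': array([-0.00398754, -0.02880868, -0.01668022]), 'grasp_force': 0.0, 'grip_width': 0.0027107549528259485}
[ 0.50416207 -0.20977504  0.08      ] [ 0.44610587 -0.2702342   0.08      ]
power_lid 0.97 [218.5, 104.4] [[ 71.8746    37.461266]
 [347.957     34.700417]
 [349.34207  173.20654 ]
 [ 73.259674 175.9674  ]] [array([ 0.6041, -0.0923,  0.08  ]), array([ 0.6048, -0.33  ,  0.08  ]), array([ 0.4839, -0.3398,  0.08  ]), array([ 0.4827, -0.0655,  0.08  ])]
power_press 0.89 [214.5, 102.6] [[ 71.92493   39.12404 ]
 [347.93768   33.78186 ]
 [350.58917  170.77571 ]
 [ 74.576416 176.11789 ]] [array([ 0.6028, -0.0923,  0.08  ]), array([ 0.6054, -0.3303,  0.08  ]), array([ 0.4862, -0.3411,  0.08  ]), array([ 0.4825, -0.067 ,  0.08  ])]
```

View pics/w1.png

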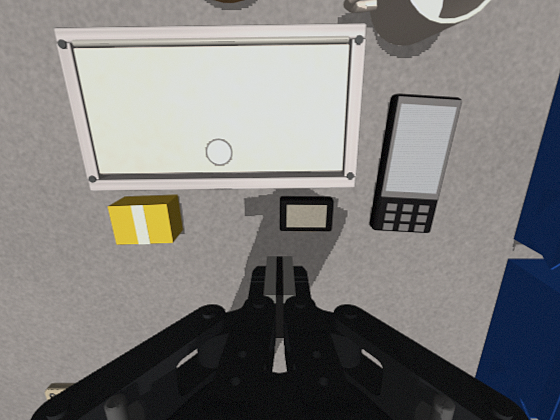

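```bash
python3 - <<'E'
from h import *
for p in [(219,152),(76,45),(347,44),(343,174),(92,178)]: print(p,back("wrist",p,.08).round(4))
o=manip.get_obs();p=o["position"];print(p)
for d in(.073,.054):print(proj("wrist",p-[0,0,d]))
E
```

```text
(219, 152) [ 0.5054 -0.2123  0.08  ]
(76, 45) [ 0.5983 -0.0948  0.08  ]
(347, 44) [ 0.5976 -0.33    0.08  ]
(343, 174) [ 0.483  -0.3338  0.08  ]
(92, 178) [ 0.4805 -0.084   0.08  ]
[ 0.46099907 -0.26992618  0.30390556]
[278.57141023 274.47194967]
[278.51343487 295.47663658]
```

```bash
python3 -m jog '[{"grip":1,"slide":[2.2,-2.9,0],"yaw":0},{"grip":1,"slide":[2.2,-2.9,0],"yaw":0},{"grip":1,"slide":[0,0,4],"yaw":0},{"grip":1,"slide":[0,0,4],"yaw":0},{"grip":1,"slide":[0,0,3],"yaw":0},{"grip":1,"slide":[0,0,2],"yaw":0},{"grip":1,"slide":[0,0,0.5],"yaw":0},{"grip":1,"slide":[0,0,0],"yaw":0}]'
python3 -m jog '[{"grip":1,"slide":[0,0,0],"yaw":0},{"grip":1,"slide":[0,0,0],"yaw":0}]'
```

```text
clock: 3.05
position: [0.5055, -0.2117, 0.1687]
ee_rot: [1.0, -0.003, -0.0, -0.0]
ft_force: [0.6, -0.3, 0.7]
grip_width: 0.001
grasp_force: 0.0
clock: 3.25
position: [0.5066, -0.2113, 0.1703]
ee_rot: [1.0, -0.002, 0.001, 0.001]
ft_force: [0.1, -0.0, 0.5]
grip_width: -0.002
grasp_force: 0.0
```

```bash
python3 -m jog '[{"grip":1,"slide":[0,0,0.7],"yaw":0},{"grip":1,"slide":[0,0,0.7],"yaw":0},{"grip":1,"slide":[0,0,0.1],"yaw":0},{"grip":1,"slide":[0,0,0.1],"yaw":0},{"grip":1,"slide":[0,0,0],"yaw":0}]'
python3 -m jog '[{"grip":1,"slide":[0,0,0.1],"yaw":0},{"grip":1,"slide":[0,0,0.1],"yaw":0},{"grip":1,"slide":[0,0,0],"yaw":0}]'
```

```text
clock: 3.75
position: [0.506, -0.2108, 0.1528]
ee_rot: [1.0, -0.002, -0.0, -0.0]
ft_force: [-0.4, 0.3, 0.1]
grip_width: -0.004
grasp_force: 0.0
clock: 4.05
position: [0.5061, -0.2108, 0.151]
ee_rot: [1.0, -0.002, 0.0, 0.0]
ft_force: [-1.0, -0.2, 2.7]
grip_width: 0.003
grasp_force: 1.3
```

```bash
python3 -m jog '[{"grip":1,"slide":[0,0,0.1],"yaw":0},{"grip":1,"slide":[0,0,0.1],"yaw":0},{"grip":1,"slide":[0,0,0],"yaw":0}]'
python3 -m jog '[{"grip":1,"slide":[0,0,0.1],"yaw":0},{"grip":1,"slide":[0,0,0.1],"yaw":0},{"grip":1,"slide":[0,0,0],"yaw":0}]'
```

```text
clock: 4.35
position: [0.5061, -0.2108, 0.1489]
ee_rot: [1.0, -0.002, 0.0, 0.0]
ft_force: [-1.5, 0.8, 3.7]
grip_width: 0.004
grasp_force: 1.6
clock: 4.65
position: [0.5062, -0.2109, 0.1483]
ee_rot: [1.0, -0.002, 0.0, 0.0]
ft_force: [-8.2, 2.6, 18.7]
grip_width: 0.004
grasp_force: 9.5
```

```bash
python3 -m jog '[{"grip":1,"slide":[0,0,-5],"yaw":0},{"grip":1,"slide":[0,0,-5],"yaw":0},{"grip":1,"slide":[-3,0,-2],"yaw":0},{"grip":1,"slide":[-4,0,0],"yaw":0},{"grip":1,"slide":[-2,0,0],"yaw":0},{"grip":1,"slide":[0,0,0],"yaw":0},{"grip":1,"slide":[0,0,0],"yaw":0},{"grip":1,"slide":[0,0,0],"yaw":0}]'
python3 -m jog '[{"grip":1,"slide":[0,0,0],"yaw":0},{"grip":1,"slide":[0,0,0],"yaw":0},{"grip":1,"slide":[0,0,0],"yaw":0},{"grip":1,"slide":[0,0,0],"yaw":0},{"grip":1,"slide":[0,0,0],"yaw":0}]'
python3 - <<'E'
from h import *
cv2.imwrite("pics/w2.png",np.hstack([manip.camera("wrist")[:300,:],manip.camera("side")[120:300,240:480].repeat(2,0)[:300].repeat(1,1)]))
for a in(.6,.7,.8):
  for y in(-.09,-.33):
    print(a,y,proj("wrist",[.601-.118*np.cos(a)+.002*np.sin(a),y,.078+.118*np.sin(a)+.002*np.cos(a)]))
E
```

```text
clock: 5.45
position: [0.4168, -0.2103, 0.2668]
ee_rot: [1.0, -0.002, 0.0, -0.0]
ft_force: [0.9, 0.0, 0.0]
grip_width: -0.0
grasp_force: 0.0
clock: 5.95
position: [0.4161, -0.2104, 0.2669]
ee_rot: [1.0, -0.002, -0.0, -0.0]
ft_force: [-0.6, 0.2, -0.3]
grip_width: -0.002
grasp_force: 0.0
0.6 -0.09 [ 75.45276452 102.13750125]
0.6 -0.33 [479.54771076 100.35121891]
0.7 -0.09 [61.80072935 87.99945602]
0.7 -0.33 [492.90065378  86.06375009]
0.8 -0.09 [46.84885349 70.13408596]
0.8 -0.33 [507.51060413  68.0250851 ]
```

View pics/w2.png

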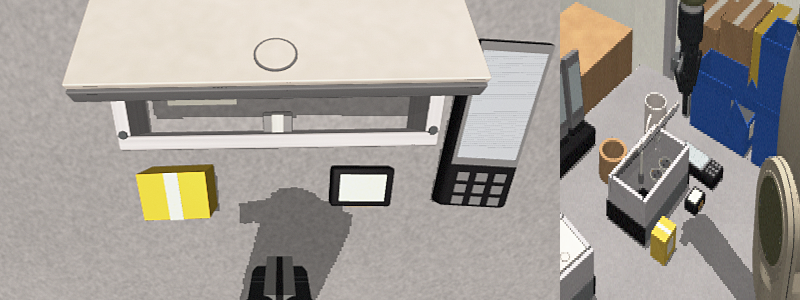

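```bash
python3 -m jog '[{"grip":1,"slide":[0,0,4],"yaw":0},{"grip":1,"slide":[0,0,3.4],"yaw":0},{"grip":1,"slide":[3,0,0],"yaw":0},{"grip":1,"slide":[3,0,0],"yaw":0},{"grip":1,"slide":[0,0,0],"yaw":0}]'
python3 -m jog '[{"grip":1,"slide":[0.5,0,0],"yaw":0},{"grip":1,"slide":[0.5,0,0],"yaw":0},{"grip":1,"slide":[0.5,0,0],"yaw":0},{"grip":1,"slide":[0.5,0,0],"yaw":0},{"grip":1,"slide":[0.5,0,-0.2],"yaw":0},{"grip":1,"slide":[0.5,0,-0.3],"yaw":0}]'
```

```text
clock: 6.55
position: [0.4788, -0.2099, 0.1927]
ee_rot: [1.0, -0.001, 0.001, -0.0]
ft_force: [0.5, 0.1, 0.7]
grip_width: -0.0
grasp_force: 0.0
clock: 7.15
position: [0.5007, -0.2114, 0.1974]
ee_rot: [1.0, -0.003, -0.007, -0.0]
ft_force: [-11.5, -2.7, 6.1]
grip_width: 0.001
grasp_force: 5.4
```

```bash
python3 -m jog '[{"grip":1,"slide":[0,0,-0.4],"yaw":0},{"grip":1,"slide":[0.2,0,-0.4],"yaw":0},{"grip":1,"slide":[0.3,0,-0.4],"yaw":0},{"grip":1,"slide":[0.4,0,-0.4],"yaw":0},{"grip":1,"slide":[0.4,0,-0.4],"yaw":0},{"grip":1,"slide":[0.4,0,-0.3],"yaw":0}]'
python3 -m jog '[{"grip":1,"slide":[0.4,0,-0.3],"yaw":0},{"grip":1,"slide":[0.4,0,-0.3],"yaw":0},{"grip":1,"slide":[0.5,0,-0.2],"yaw":0},{"grip":1,"slide":[0.5,0,-0.2],"yaw":0},{"grip":1,"slide":[0.5,0,0],"yaw":0},{"grip":1,"slide":[0.5,0,0],"yaw":0}]'
```

```text
clock: 7.75
position: [0.523, -0.2112, 0.2216]
ee_rot: [1.0, -0.002, -0.0, 0.0]
ft_force: [-5.7, 0.3, 4.4]
grip_width: -0.002
grasp_force: 3.3
clock: 8.35
position: [0.5516, -0.2108, 0.231]
ee_rot: [1.0, -0.002, 0.0, -0.0]
ft_force: [-2.5, 0.1, 2.1]
grip_width: 0.001
grasp_force: 1.3
```

```bash
python3 -m jog '[{"grip":1,"slide":[0.5,0,0],"yaw":0},{"grip":1,"slide":[0.5,0,0],"yaw":0},{"grip":1,"slide":[0.5,0,0],"yaw":0},{"grip":1,"slide":[0.5,0,0],"yaw":0},{"grip":1,"slide":[0.5,0,0],"yaw":0},{"grip":1,"slide":[0.5,0,0],"yaw":0},{"grip":1,"slide":[0.5,0,0],"yaw":0}]'
python3 -m jog '[{"grip":1,"slide":[0.5,0,0],"yaw":0},{"grip":1,"slide":[0.5,0,0],"yaw":0},{"grip":1,"slide":[0.4,0,0],"yaw":0},{"grip":1,"slide":[0,0,0],"yaw":0},{"grip":1,"slide":[0,0,0],"yaw":0}]'
```

```text
clock: 9.05
position: [0.5865, -0.2111, 0.2309]
ee_rot: [1.0, -0.002, 0.0, 0.0]
ft_force: [-2.0, -0.5, 0.1]
grip_width: 0.0
grasp_force: 0.7
clock: 9.55
position: [0.6001, -0.2113, 0.2309]
ee_rot: [1.0, -0.002, 0.0, 0.0]
ft_force: [-0.6, 0.2, 0.9]
grip_width: 0.003
grasp_force: 0.0
```

```bash
python3 -m jog '[{"grip":1,"slide":[0.3,0,0],"yaw":0},{"grip":1,"slide":[0.3,0,0],"yaw":0},{"grip":1,"slide":[0.2,0,0],"yaw":0},{"grip":1,"slide":[0,0,0],"yaw":0}]'
python3 -m jog '[{"grip":1,"slide":[-4,0,0],"yaw":0},{"grip":1,"slide":[-4,0,-1],"yaw":0},{"grip":1,"slide":[-4,-2,-2],"yaw":0},{"grip":1,"slide":[-2,-2,-1],"yaw":0},{"grip":1,"slide":[0,-2,0],"yaw":0},{"grip":1,"slide":[0,0,0],"yaw":0},{"grip":1,"slide":[0,0,0],"yaw":0}]'
python3 - <<'E'
from h import *
cv2.imwrite("pics/w3.png",manip.camera("wrist"));manip.camera("top")
print(manip.get_obs()["position"])
for n in("wrist","top"):
 for t in("power_rocker","rocker_raised"):
  for m in manip.masks_of(t,n)[:2]:
    c,_=cv2.findContours(m["region"].astype(np.uint8),0,2);b=cv2.boxPoints(cv2.minAreaRect(max(c,key=cv2.contourArea)))
    print(n,t,m["conf"],m["centre"],b.round(),[back(n,p,.052).round(4)[:2] for p in b],back(n,m["centre"],.052))
E
```

```text
clock: 9.95
position: [0.6034, -0.2116, 0.2303]
ee_rot: [1.0, -0.003, -0.006, -0.0]
ft_force: [-30.7, 4.7, 15.6]
grip_width: 0.002
grasp_force: 15.7
clock: 10.65
position: [0.4684, -0.1509, 0.2713]
ee_rot: [1.0, -0.002, 0.0, 0.0]
ft_force: [-0.2, -0.3, 0.2]
grip_width: -0.001
grasp_force: 0.0
[ 0.46834758 -0.15152888  0.27079039]
wrist power_rocker 0.57 [265.1, 136.5] [[238. 120.]
 [295. 118.]
 [296. 154.]
 [239. 156.]] [array([ 0.5422, -0.1141]), array([ 0.544 , -0.1663]), array([ 0.5112, -0.1681]), array([ 0.5092, -0.1139])] [ 0.52753473 -0.13894866  0.052     ]
wrist rocker_raised 0.8 [267.0, 140.3] [[238. 121.]
 [293. 119.]
 [295. 154.]
 [240. 156.]] [array([ 0.5414, -0.1145]), array([ 0.5433, -0.1652]), array([ 0.5115, -0.167 ]), array([ 0.5095, -0.1144])] [ 0.52401052 -0.14054652  0.052     ]
top power_rocker 0.54 [325.1, 222.0] [[317. 216.]
 [333. 216.]
 [333. 226.]
 [317. 226.]] [array([ 0.5411, -0.1149]), array([ 0.5406, -0.1657]), array([ 0.5089, -0.1651]), array([ 0.5094, -0.1143])] [ 0.52180194 -0.14026044  0.052     ]
top rocker_raised 0.53 [324.4, 219.0] [[317. 217.]
 [333. 217.]
 [333. 226.]
 [317. 226.]] [array([ 0.5379, -0.1148]), array([ 0.5375, -0.1656]), array([ 0.5089, -0.1651]), array([ 0.5094, -0.1143])] [ 0.53134511 -0.13821612  0.052     ]
```

View pics/w3.png

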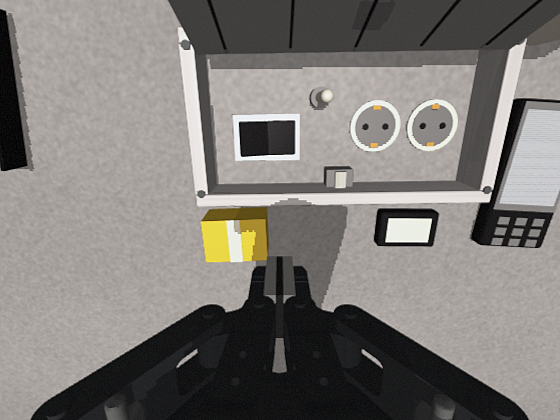

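```bash
python3 -m jog '[{"grip":1,"slide":[2.9,-1.6,0],"yaw":0},{"grip":1,"slide":[2.8,-1.6,0],"yaw":0},{"grip":1,"slide":[0,0,4],"yaw":0},{"grip":1,"slide":[0,0,4],"yaw":0},{"grip":1,"slide":[0,0,3],"yaw":0},{"grip":1,"slide":[0,0,1.6],"yaw":0},{"grip":1,"slide":[0,0,0.5],"yaw":0},{"grip":1,"slide":[0,0,0],"yaw":0}]'
python3 -m jog '[{"grip":1,"slide":[0,0,0.3],"yaw":0},{"grip":1,"slide":[0,0,0.3],"yaw":0},{"grip":1,"slide":[0,0,0.2],"yaw":0},{"grip":1,"slide":[0,0,0.2],"yaw":0},{"grip":1,"slide":[0,0,0],"yaw":0}]'
```

```text
clock: 11.75
position: [0.5253, -0.119, 0.1395]
ee_rot: [1.0, -0.002, -0.0, -0.0]
ft_force: [0.6, -0.4, -0.5]
grip_width: 0.003
grasp_force: 0.0
clock: 12.25
position: [0.5253, -0.1189, 0.1298]
ee_rot: [1.0, -0.002, -0.0, 0.0]
ft_force: [0.1, 0.2, 1.4]
grip_width: -0.0
grasp_force: 0.0
```

```bash
python3 -m jog '[{"grip":1,"slide":[0,0,0.15],"yaw":0},{"grip":1,"slide":[0,0,0.15],"yaw":0},{"grip":1,"slide":[0,0,0],"yaw":0}]'
python3 -m jog '[{"grip":1,"slide":[0,0,0.1],"yaw":0},{"grip":1,"slide":[0,0,0.1],"yaw":0},{"grip":1,"slide":[0,0,0],"yaw":0}]'
python3 -m jog '[{"grip":1,"slide":[0,0,0.1],"yaw":0},{"grip":1,"slide":[0,0,0.05],"yaw":0},{"grip":1,"slide":[0,0,0],"yaw":0}]'
```

```text
clock: 12.55
position: [0.5255, -0.1186, 0.1269]
ee_rot: [1.0, -0.002, 0.0, -0.0]
ft_force: [0.2, 0.5, 1.1]
grip_width: -0.001
grasp_force: 0.5
clock: 12.85
position: [0.5254, -0.1189, 0.1248]
ee_rot: [1.0, -0.002, 0.0, 0.0]
ft_force: [0.6, 0.9, 0.4]
grip_width: 0.001
grasp_force: 0.5
clock: 13.15
position: [0.5253, -0.119, 0.1233]
ee_rot: [1.0, -0.002, -0.0, 0.0]
ft_force: [-0.1, 0.7, 1.3]
grip_width: 0.001
grasp_force: 0.3
```

```bash
python3 -m jog '[{"grip":1,"slide":[0,0,0.1],"yaw":0},{"grip":1,"slide":[0,0,0],"yaw":0}]'
python3 -m jog '[{"grip":1,"slide":[0,0,0.1],"yaw":0},{"grip":1,"slide":[0,0,0],"yaw":0}]'
python3 -m jog '[{"grip":1,"slide":[0,0,0.1],"yaw":0},{"grip":1,"slide":[0,0,0],"yaw":0}]'
```

```text
clock: 13.35
position: [0.5253, -0.119, 0.1223]
ee_rot: [1.0, -0.002, -0.0, 0.0]
ft_force: [1.0, -0.2, 0.3]
grip_width: 0.001
grasp_force: 0.2
clock: 13.55
position: [0.5254, -0.1189, 0.1213]
ee_rot: [1.0, -0.002, 0.0, 0.0]
ft_force: [-0.7, 0.9, 0.7]
grip_width: 0.001
grasp_force: 0.3
clock: 13.75
position: [0.5254, -0.1187, 0.1204]
ee_rot: [1.0, -0.002, -0.0, -0.0]
ft_force: [0.6, 2.1, 1.0]
grip_width: -0.001
grasp_force: 1.1
```

```bash
python3 -m jog '[{"grip":1,"slide":[0,0,0.1],"yaw":0},{"grip":1,"slide":[0,0,0],"yaw":0}]'
python3 -m jog '[{"grip":1,"slide":[0,0,0.1],"yaw":0},{"grip":1,"slide":[0,0,0],"yaw":0}]'
```

```text
clock: 13.95
position: [0.5255, -0.1186, 0.1198]
ee_rot: [1.0, -0.002, 0.0, -0.0]
ft_force: [-2.6, 3.1, 7.1]
grip_width: -0.002
grasp_force: 3.7
clock: 14.15
position: [0.5255, -0.1186, 0.1195]
ee_rot: [1.0, -0.002, 0.0, 0.0]
ft_force: [-6.7, 2.8, 16.5]
grip_width: 0.004
grasp_force: 8.1
```

```bash
python3 -m jog '[{"grip":1,"slide":[0,0,-2],"yaw":0},{"grip":1,"slide":[0,0,-4],"yaw":0},{"grip":1,"slide":[0,0,-4],"yaw":0},{"grip":1,"slide":[-3,0,-4],"yaw":0},{"grip":1,"slide":[-4,2,0],"yaw":0},{"grip":1,"slide":[0,2,0],"yaw":0},{"grip":1,"slide":[0,0,0],"yaw":0},{"grip":1,"slide":[0,0,0],"yaw":0}]'
python3 - <<'E'
from h import *
w=manip.camera("wrist")
b=cv2.imread("pics/w3.png")[90:210,180:330]
f=lambda i:cv2.resize(i,(390,312),interpolation=cv2.INTER_CUBIC)
u,v=proj("wrist",[.5255,-.1405,.05]).astype(int)
a=w[v-60:v+60,u-75:u+75]
s=manip.camera("side"); su,sv=proj("side",[.55,-.2,.1]).astype(int); 
s=cv2.resize(s[sv-50:sv+50,su-65:su+65],(390,280)); 
t=cv2.resize(manip.camera("top")[150:310,200:423],(390,280))
cv2.imwrite("pics/chk.png",np.vstack([np.hstack([f(b),f(a)]),np.hstack([s,t])]))
E
```

```text
clock: 14.95
position: [0.4552, -0.1588, 0.2583]
ee_rot: [1.0, -0.003, 0.0, 0.0]
ft_force: [-0.5, -0.1, -0.1]
grip_width: 0.004
grasp_force: 0.0
```

View pics/chk.png

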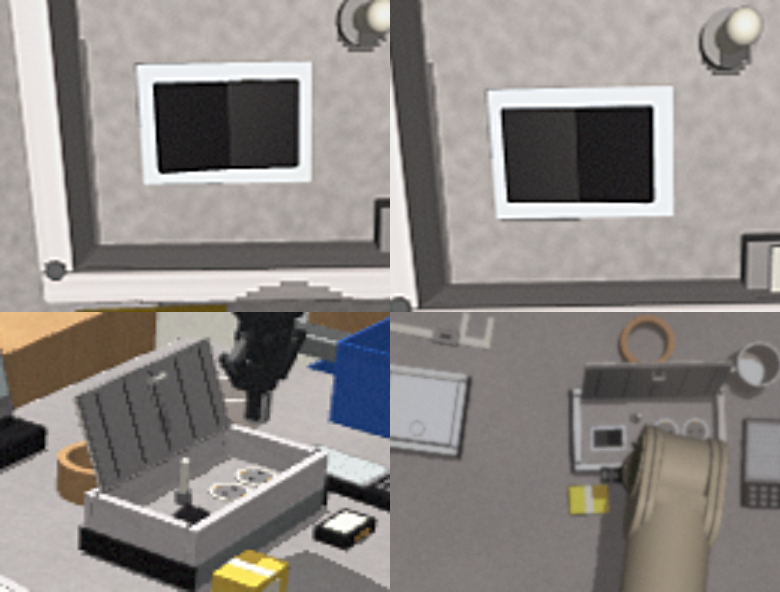

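```bash
python3 - <<'E'
from h import *
b=cv2.imread("pics/w3.png").astype(float); c=manip.camera("wrist").astype(float)
print(b[128:148,243:264].mean(),b[128:148,272:290].mean())
L=[proj("wrist",[.5255,y,.05]) for y in(-.127,-.154)];print(L)
for u,v in L: print(c[int(v)-9:int(v)+9,int(u)-8:int(u)+8].mean((0,1)))
x=cv2.imread("pics/chk.png").astype(float)[:312]
print(x[100:150,170:215].mean(),x[100:150,240:285].mean(),x[130:180,520:565].mean(),x[130:180,595:640].mean())
E
```

```text
30.816666666666666 48.763888888888886
[array([244.11396589, 125.32046531]), array([274.42916257, 125.23484409])]
[50.98958333 50.89236111 53.16666667]
[32.03472222 30.79166667 32.44097222]
30.72962962962963 48.7437037037037 51.083555555555556 31.51822222222222
```

```bash
python3 -m jog '[{"grip":1,"slide":[0,0,0],"yaw":-0.143},{"grip":1,"slide":[0,0,0],"yaw":-0.143},{"grip":1,"slide":[0,0,0],"yaw":-0.143},{"grip":1,"slide":[0,0,0],"yaw":-0.143},{"grip":1,"slide":[0,0,0],"yaw":-0.143},{"grip":1,"slide":[0,0,0],"yaw":-0.143},{"grip":1,"slide":[0,0,0],"yaw":-0.143},{"grip":1,"slide":[0,0,0],"yaw":-0.143}]'
python3 -m jog '[{"grip":1,"slide":[0,0,0],"yaw":-0.143},{"grip":1,"slide":[0,0,0],"yaw":-0.143},{"grip":1,"slide":[0,0,0],"yaw":-0.143},{"grip":1,"slide":[0,0,0],"yaw":0}]'
python3 -m jog '[{"grip":1,"slide":[1.6,3.5,0],"yaw":0},{"grip":1,"slide":[1.6,3.6,0],"yaw":0},{"grip":1,"slide":[0,0,0],"yaw":0},{"grip":1,"slide":[0,0,0],"yaw":0}]'
```

```text
clock: 15.95
position: [0.4555, -0.158, 0.2582]
ee_rot: [0.84, 0.542, -0.0, -0.0]
ft_force: [0.7, -0.4, -0.0]
grip_width: -0.001
grasp_force: 0.0
clock: 16.35
position: [0.4555, -0.158, 0.2582]
ee_rot: [0.707, 0.708, 0.0, -0.0]
ft_force: [0.8, -0.8, 0.0]
grip_width: 0.003
grasp_force: 0.0
clock: 16.75
position: [0.5267, -0.1259, 0.2578]
ee_rot: [0.708, 0.706, -0.0, -0.001]
ft_force: [0.1, -0.3, -0.0]
grip_width: -0.002
grasp_force: 0.0
```

```bash
python3 -m jog '[{"grip":1,"slide":[-0.1,-0.05,4],"yaw":0},{"grip":1,"slide":[0,0,4],"yaw":0},{"grip":1,"slide":[0,0,3],"yaw":0},{"grip":1,"slide":[0,0,1],"yaw":0},{"grip":1,"slide":[0,0,0.8],"yaw":0},{"grip":1,"slide":[0,0,0.5],"yaw":0},{"grip":1,"slide":[0,0,0],"yaw":0}]'
python3 -m jog '[{"grip":1,"slide":[0,0,0.2],"yaw":0},{"grip":1,"slide":[0,0,0.15],"yaw":0},{"grip":1,"slide":[0,0,0],"yaw":0}]'
python3 -m jog '[{"grip":1,"slide":[0,0,0.1],"yaw":0},{"grip":1,"slide":[0,0,0],"yaw":0}]'
```

```text
clock: 17.45
position: [0.5261, -0.128, 0.1261]
ee_rot: [0.708, 0.706, 0.0, 0.001]
ft_force: [-0.1, -0.5, 1.4]
grip_width: -0.004
grasp_force: 0.0
clock: 17.75
position: [0.5259, -0.1278, 0.1222]
ee_rot: [0.708, 0.706, 0.0, 0.0]
ft_force: [0.1, 0.0, -0.2]
grip_width: 0.001
grasp_force: 0.0
clock: 17.95
position: [0.526, -0.1278, 0.1211]
ee_rot: [0.708, 0.706, 0.0, 0.0]
ft_force: [-0.1, 0.6, 1.8]
grip_width: 0.003
grasp_force: 0.5
```

```bash
python3 -m jog '[{"grip":1,"slide":[0.15,0,0],"yaw":0},{"grip":1,"slide":[0,0,0.1],"yaw":0},{"grip":1,"slide":[0,0,0],"yaw":0}]'
python3 -m jog '[{"grip":1,"slide":[0,0,0.1],"yaw":0},{"grip":1,"slide":[0,0,0],"yaw":0}]'
python3 -m jog '[{"grip":1,"slide":[0,0,0.05],"yaw":0},{"grip":1,"slide":[0,0,0],"yaw":0}]'
```

```text
clock: 18.25
position: [0.526, -0.1262, 0.1207]
ee_rot: [0.708, 0.706, -0.0, 0.0]
ft_force: [-2.6, 0.7, 9.4]
grip_width: 0.001
grasp_force: 4.5
clock: 18.45
position: [0.5261, -0.1261, 0.1205]
ee_rot: [0.708, 0.706, -0.0, 0.0]
ft_force: [-7.3, 1.9, 17.4]
grip_width: -0.001
grasp_force: 9.2
clock: 18.65
position: [0.5261, -0.1262, 0.1204]
ee_rot: [0.708, 0.706, -0.0, 0.001]
ft_force: [-9.5, 2.4, 22.8]
grip_width: -0.0
grasp_force: 11.6
```

```bash
python3 -m jog '[{"grip":1,"slide":[0,0,-2],"yaw":0},{"grip":1,"slide":[0,0,-4],"yaw":0},{"grip":1,"slide":[0,0,-4],"yaw":0},{"grip":1,"slide":[0,-3,-4],"yaw":0},{"grip":1,"slide":[0,-4,-2],"yaw":0},{"grip":1,"slide":[0,0,0],"yaw":0},{"grip":1,"slide":[0,0,0],"yaw":0}]'
python3 - <<'E'
from h import *
w=manip.camera("wrist");s=manip.camera("side")
cv2.imwrite("pics/fin.png",np.hstack([w[:,:400],s[100:310,180:380].repeat(2,0).repeat(2,1)]))
E
```

```text
clock: 19.35
position: [0.4556, -0.1263, 0.279]
ee_rot: [0.708, 0.706, 0.0, 0.001]
ft_force: [1.2, 0.2, -0.7]
grip_width: -0.002
grasp_force: 0.0
```

View pics/fin.png

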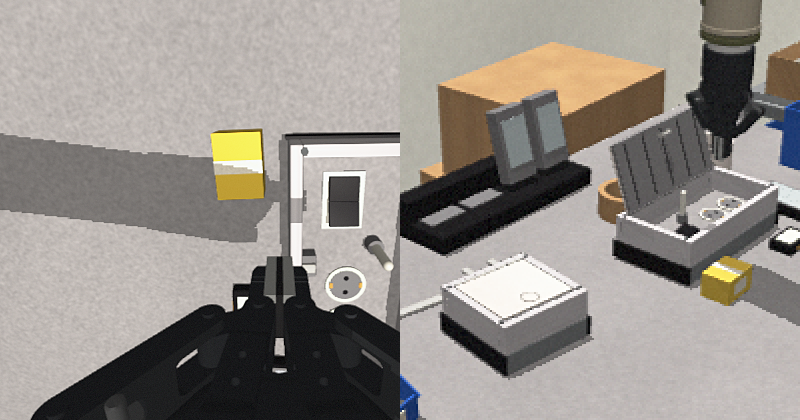

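The power lid is right back past upright. The rocker's +y half (upper half at about (345,188) in the left picture) is pressed flat. The data box is shut, the carton is in place, and the arm is clear.

```bash
python3 -c "
from workcell import manip; print(manip.hand_in())"
```

```text
the job is handed in; nothing more can be done
None
```

Job handed in at about 19.5 s: the power box's lid was pressed, sprang ajar and was swung back to its stop, and its rocker was pressed over until it stopped firmly; the data box stayed shut, and I saw nothing else moved.

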